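# Lemons into the pan, lid on

### The job

Get the lemons ready for simmering: tip all three out of the wooden tote into the steel pan and stand the empty tote upright on the worktop again. Then take the pan's lid from the wire stand and set it gently on the pan - do not drop it - so that it sits fully home and level all round. Leave the small lid, the bottle and the jar alone, and do not shove the pan about.

Things in the scene. Friction and masses are not known exactly. Their poses are not given: they have to be found in the camera images.
- pan: Stainless steel pan, open on top, 210 mm outside diameter, 145 mm high, wall 3.5 mm (mouth 203 mm wide), 1.7 kg, with two wire ears at its local +y and -y sides that reach 143 mm from the axis at 121 mm height. Origin: centre of its underside; z up.
- pan_rim (a point): Centre of the pan's mouth, level with the rim, 145 mm above its underside.
- pan_lid: The pan's lid: low steel dome 212 mm across with a black bar handle, leaning on the wire stand at 34 degrees, handle up. Origin: centre of its flange's underside, the face that rests on the rim (at pan_rim when seated); z out through the handle, y along the bar. Below the flange a skirt 193 mm across reaches 10 mm down into the mouth (3 mm play). Dome 19 mm high. 0.36 kg.
- lid_bar (a point): Middle of the lid's bar handle, 52 mm above the lid's origin along its local z. The bar is 92 mm long (local y), 16 mm thick (local x, grip across this), 14 mm high (local z), on a post at each end (posts 76 mm apart); 26 mm of free space below it down to the dome.
- lid_stand: Fixed wire stand, like a plate easel, front to its local -x, 105 mm wide (y). Origin on the worktop below the centre of the leaning lid, which starts 95 mm above it. Two rods rise to local +x at 34 degrees behind the lid; two hooked toes, 52 mm to either side, hold its lower edge and stand 20 mm proud of the rods: lift the lid square off the slope.
- tote: Wooden tote with the lemons. Origin: centre of its underside; z up. 166 mm wide (y); gabled ends 8 mm thick at y = +-79 mm joined by a slat handle over the middle; floor from x = -60 to +77 mm, its top 15 mm up; at local -x a shallow 14 degree ramp rises to the open tipping lip, at +x a 71 mm high back wall. 0.32 kg empty.
- tote_bar (a point): Middle of the tote's slat handle, 130 mm above its underside; slat 18 mm thick (local x, grip across this), 150 mm long (local y), 26 mm high. The tipping lip (150 mm wide) lies 121 mm from it towards local -x and 100 mm lower.
- lemon_a_mid (a point): Centre of one of the three lemons, 78 mm long, 56 mm thick, 90 g; they start loose in the tote.
- lemon_b_mid (a point): Centre of one of the three lemons, 78 mm long, 56 mm thick, 90 g; they start loose in the tote.
- lemon_c_mid (a point): Centre of one of the three lemons, 78 mm long, 56 mm thick, 90 g; they start loose in the tote.
- small_lid: Smaller lid of the same make, 156 mm across, lying flat on the worktop, handle up; not the pan's. Bystander. Origin: centre of the flange's underside, 10 mm above the worktop.
- oil_bottle: Bystander: tall square glass bottle, 62 mm wide, 264 mm high. Origin: centre of its underside.
- honey_jar: Bystander: round jar with a yellow cap, 64 mm wide, 87 mm high. Origin: centre of its underside.

How it is judged:
By the outcome, as a careful person would: the job done as asked, in the order asked, and still so for the second after the job is handed in, with the robot touching nothing.
It also fails if it takes over 72 s, if anything falls off the work surface, if the arm or the gripper's body presses on something with over 40 N, if the wrist force passes 120 N, or if a joint passes its speed limit or range.

### The arm

A 6-joint arm with a two-finger parallel gripper is mounted at the origin on a cart in front of the work surface, level with it; the furniture and walls round the work are solid. World frame = base frame: x ahead of the robot, y to its left, z up, the work surface at z = 0. Lengths are in m, angles in degrees, forces in N, time in s.
With the tool pointing down it reaches from about 0.3 to 0.75 m from the base axis. Payload 8.5 kg.
Tool frame: the origin (TCP) lies midway between the tips of the shut fingers; the grasp point (between the pads) lies 19 mm behind it; z points along the fingers, y is the line along which they close (so a half turn about z gives the same grasp; the last joint's range is limited). The gripper opens to 85 mm and grips with 20 to 120 N. Pads are 22 mm wide; open, the fingers measure 114 mm over their backs; the gripper's body (76 mm by 85 mm) begins 54 mm behind the grasp point. The pads swing forward as they close: fully open they stand 13 mm farther back than shut.
Start: joints at [-78.111, 21.807, 74.336, -0, 83.858, -12.336], TCP at [0.226, -0.502, 0.231] pointing down, gripper open.
Joint ranges: [-178.18, 178.18], [-50.72, 133.34], [12.68, 142.11], [-81.47, 261.47], [9.98, 163.14], [-165.26, 165.26]. Speed limits (degrees/s): [136.94, 136.94, 180, 180, 180, 180].

### API

Orientations are given as a 3x3 rotation matrix whose columns are the frame's x, y, z axes.
In Python, from rig import observe, optics, order, spotter gives the robot as it stands.
- The arm moves only by the tool move_arm, never from a script. Its argument "series" is text: rows parted by semicolons, each of 5 numbers parted by spaces: the shift along the tool's x, y, z in cm, then the turn about the tool's z in degrees, then the opening, from -1 (shut) to 1 (fully open). A call has 1 to 8 rows; each row is the pose to reach, as a shift and turn from the pose commanded when the call began, along the tool's axes at that moment; what a row does not reach only later rows make up. A row lasts 1/8 s, in which the tool goes at most 62.5 mm and 10.7 degrees, less where a joint would pass 70% of its speed; a pose out of reach is approached as far as the arm can. A call with a gripper value outside its range is refused whole. The fingers move at their own pace and stop on an object; "force" is the grip in N (left out, the last holds). Time passes only in rows, so rows that repeat a pose let the fingers close. It gives the time, the measured TCP pose, the force, the opening and the grip force at its end, in the units of the state.
- observe(): the state, without advancing time (a new reading comes with each control period).
- optics.get_image(name): name is "side" or "top" or "wrist"; returns a dict with "pixels" (384x512x3 uint8, blue, green, red), "camera_matrix" (3x3 intrinsics, pixels), "rvec" (rotation vector, rad) and "tvec" (3), from world to camera coordinates, as OpenCV has them. Camera axes: x right, y down, z forward; pixel columns grow to the right and rows downward; lengths in m; the calibration is good to about 2 mm. A picture is of the moment at which its call begins. There is no depth.
- order.close_job(): hands the job in; it is judged then, once.
Trained networks look in the newest picture that a camera, given by its name, has taken for a name from the list of things; names that differ only in an ending like _2 or _b are one class to them, and where a whole thing is asked for, a point or a joint stands for the part that bears it (a point fixed in the world has none). Each returns a list of dicts, best first, with "score" (0 to 1); they miss things now and then, are a little off and sometimes report something else, mostly with a low value. They report only what shows in the picture. A call takes as long as a camera call.
- spotter.find_in(thing, camera): "point" ([x, y, z] in m, in world coordinates, good to about 4 mm: the middle of the surface that is visible of it).
- spotter.cut_out(thing, camera): "pixels" (384x512 bool, what is visible of it).
- spotter.mark_of(thing, camera): "point" ([x, y, z] in m, in world coordinates, good to about 4 mm: a listed point, or the origin of a listed thing).
The state is a dict: "time_s": time; "q": joint angles; "qvel": joint speeds; "joint_efforts": joint torques, N m; "position": TCP position; "tool_rot": TCP orientation; "ft_force": force on the tool from outside, world axes, zero at the start; "wrist_torque": the same for the moment, N m; "grip_width": finger opening in m; "gripper_force": force on a finger pad.
Only numpy, scipy, OpenCV 4.12 (cv2) and the standard library are available. Lean on these libraries where they do the work, as an engineer would, in place of code of your own. Each camera call takes 0.05 s, during which the arm holds its last target. There are 200 camera calls.

## Working session

There is one attempt and no reset: what is moved stays moved. The work goes in short steps, Python scripts to look and compute and a tool call to move; the robot and the scene stay as the last step left them, time stands still between calls to the robot, and variables do not carry over. Pictures are saved under pics/ and viewed, at most 10 in all, crops included, and the job is handed in when it is done.

Besides the shell and the picture viewer there is one more tool, called after "Request:" by a JSON object that holds its "op" and its "data". move_arm: Moves the arm, as the interface text tells. Its arguments: {"type":"object","properties":{"series":{"type":"string"},"force":{"type":"number"}},"required":["series"]}

```bash
mkdir -p pics; ls
python3 - <<'E'
from rig import observe, optics, order, spotter
import cv2,numpy as np
ims=[]
for c in ("side","top"):
    d=optics.get_image(c); cv2.imwrite(f"pics/{c}0.png",d["pixels"])
    ims.append(d["pixels"])
    for n in ["pan","pan_rim","pan_lid","lid_bar","lid_stand","tote","tote_bar","lemon_a_mid","small_lid","oil_bottle","honey_jar"]:
        r=spotter.mark_of(n,c)
        print(c,n,[(np.round(x["point"],3).tolist(),round(x["score"],2)) for x in r[:4]])
s=observe(); print(s["time_s"],s["position"],np.round(s["tool_rot"],3).tolist())
E
```

```text
pics
side pan [([0.426, -0.349, -0.0], 0.59)]
side pan_rim [([0.423, -0.355, 0.144], 0.88), ([0.439, 0.016, -0.003], 0.67)]
side pan_lid [([0.45, 0.396, 0.095], 0.65), ([0.695, 0.407, -0.0], 0.47)]
side lid_bar [([0.418, 0.388, 0.14], 0.67), ([0.425, -0.355, 0.144], 0.49)]
side lid_stand []
side tote [([0.435, 0.015, -0.001], 0.66)]
side tote_bar [([0.436, 0.011, 0.13], 0.96)]
side lemon_a_mid [([0.391, 0.014, 0.045], 0.69)]
side small_lid [([0.726, 0.253, 0.01], 0.58)]
side oil_bottle [([0.667, -0.276, 0.002], 0.76)]
side honey_jar [([0.695, 0.406, -0.0], 0.6)]
top pan [([0.425, -0.355, -0.0], 0.82), ([0.694, 0.406, -0.002], 0.35)]
top pan_rim [([0.423, -0.355, 0.143], 0.72)]
top pan_lid [([0.448, 0.398, 0.096], 0.58)]
top lid_bar [([0.421, 0.386, 0.138], 0.81)]
top lid_stand [([0.736, 0.251, 0.011], 0.46)]
top tote [([0.432, 0.012, 0.003], 0.84)]
top tote_bar [([0.437, 0.015, 0.122], 0.58)]
top lemon_a_mid [([0.388, 0.021, 0.039], 0.69)]
top small_lid [([0.733, 0.252, 0.009], 0.96)]
top oil_bottle [([0.668, -0.276, 0.002], 0.67)]
top honey_jar [([0.693, 0.405, -0.001], 0.75)]
1.2 [ 0.22564179 -0.5015537   0.23131354] [[0.912, 0.41, -0.0], [0.41, -0.912, 0.0], [-0.0, -0.0, -1.0]]
```

```bash
python3 -c "
import cv2,numpy as np
a=cv2.imread('pics/side0.png');b=cv2.imread('pics/top0.png')
cv2.imwrite('pics/both0.png',cv2.resize(np.vstack([a,b]),(400,600)))"
```

```text
(no output)
```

View pics/side0.png

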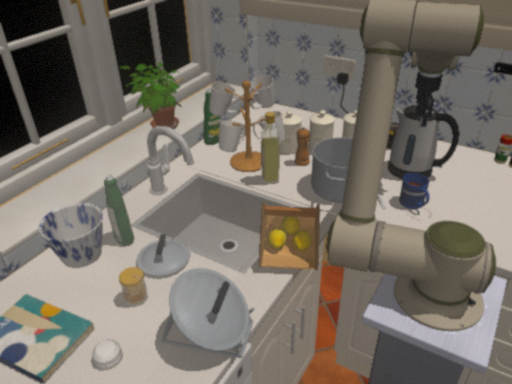

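View pics/top0.png

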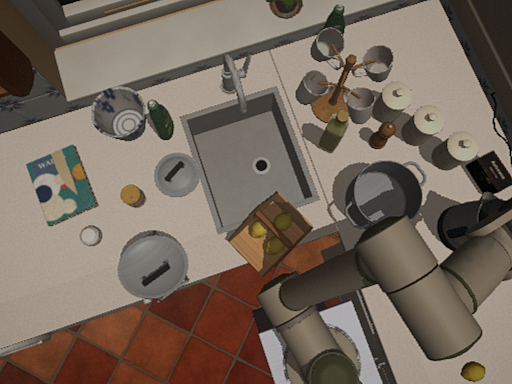

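Side view: lid leaning on its stand at (208,308), tote with lemons at (289,237), pan at (335,168) behind the arm. Top view: tote at (270,235), lid at (153,266), pan at (385,195). Next: yaws of tote, lid and pan from fitted outlines.

```bash
cat > h.py <<'E'
from rig import observe, optics, order, spotter
import cv2,numpy as np
from scipy.optimize import minimize
def proj(d,P): return cv2.projectPoints(np.asarray(P,float).reshape(-1,1,3),np.array(d["rvec"],float),np.array(d["tvec"],float),np.array(d["camera_matrix"],float),None)[0].reshape(-1,2)
def Rz(a): a=np.deg2rad(a);return np.array([[np.cos(a),-np.sin(a),0],[np.sin(a),np.cos(a),0],[0,0,1]])
def Ry(a): a=np.deg2rad(a);return np.array([[np.cos(a),0,np.sin(a)],[0,1,0],[-np.sin(a),0,np.cos(a)]])
def toteP():
    P=[]
    for y in(-83,83):
        P+=[(-121,y*.9,30),(-60,y,0),(77,y,0),(81,y,71),(9,y,143),(-9,y,143)]
    return np.array(P)/1000
def iou(d,P,m):
    h=cv2.convexHull(proj(d,P).astype(np.float32)).astype(np.int32)
    z=np.zeros(m.shape,np.uint8);cv2.fillConvexPoly(z,h,1);z=z>0
    return (z&m).sum()/max(1,(z|m).sum())
E
python3 - <<'E'
from h import *
D={c:optics.get_image(c) for c in("side","top")}
M={}
for n in("tote","pan_lid"):
    for c in D:
        r=spotter.cut_out(n,c); M[n,c]=r[0]["pixels"] if r else None
        print(n,c,[(round(x["score"],2),int(x["pixels"].sum()),np.round(np.argwhere(x["pixels"]).mean(0)[::-1])) for x in r])
t=np.array([.434,.013,0])
res=[]
for a in range(-180,180,5):
    s=sum(iou(D[c],toteP()@Rz(a).T+t,M["tote",c]) for c in D)
    res.append((round(s,3),a))
print(sorted(res)[::-1][:10])
# lid: bar point offset vs origin gives yaw
for c in D:
    img=D[c]["pixels"]
    for n,(u,v) in {"tote":proj(D[c],[t+[0,0,.06]])[0],"lid":proj(D[c],[[.45,.397,.1]])[0]}.items() if False else [("tote",proj(D[c],[t+[0,0,.06]])[0]),("lid",proj(D[c],[[.45,.397,.1]])[0])]:
        x0,y0=int(u)-50,int(v)-37; cr=img[max(0,y0):y0+75,max(0,x0):x0+100]
        cv2.imwrite(f"pics/c_{c}_{n}.png",cv2.resize(cr,(400,300),interpolation=cv2.INTER_CUBIC)); print(c,n,x0,y0)
a=[cv2.imread(f"pics/c_{c}_{n}.png") for c in D for n in("tote","lid")]
cv2.imwrite("pics/crops.png",np.vstack([np.hstack(a[:2]),np.hstack(a[2:])]))
for c in D:
    print(c,"axes x,y px at tote bar",proj(D[c],[t+[0,0,.13],t+[.1,0,.13],t+[0,.1,.13]]).round().tolist())
E
```

```text
tote side [(0.61, 2768, array([289., 238.]))]
tote top [(0.85, 3058, array([269., 233.]))]
pan_lid side [(0.83, 5213, array([209., 308.]))]
pan_lid top [(0.67, 3529, array([152., 267.]))]
[(np.float64(1.381), -65), (np.float64(1.367), -70), (np.float64(1.333), -60), (np.float64(1.295), -75), (np.float64(1.26), -55), (np.float64(1.246), 115), (np.float64(1.223), 110), (np.float64(1.221), -80), (np.float64(1.211), -50), (np.float64(1.199), 120)]
side tote 240 193
side lid 159 269
top tote 221 194
top lid 102 229
side axes x,y px at tote bar [[291.0, 212.0], [261.0, 202.0], [274.0, 231.0]]
top axes x,y px at tote bar [[273.0, 229.0], [262.0, 199.0], [242.0, 240.0]]
```

View pics/crops.png

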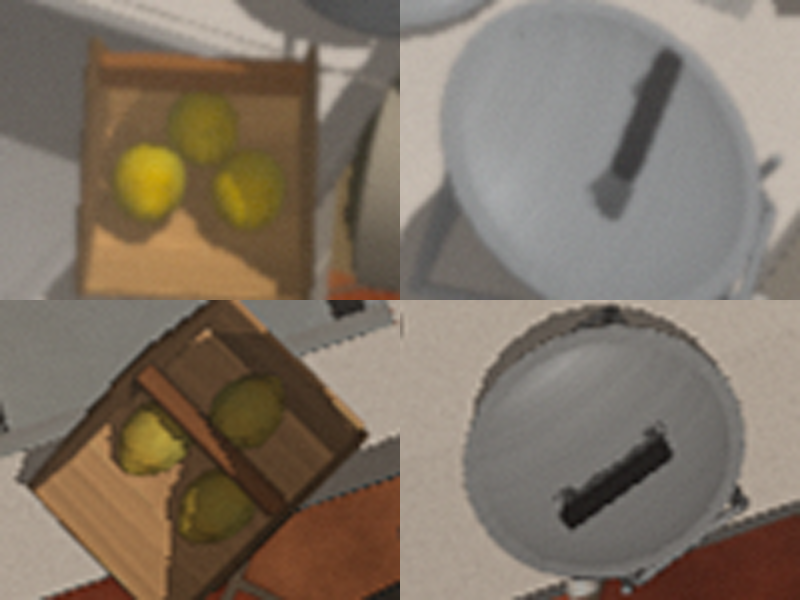

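Request:
{"op": "move_arm", "data": {"series": "0 0 -6 0 1; 4 -4 -12 0 1; 8 -8 -18 0 1; 12 -12 -24 0 1; 16 -16 -30 0 1; 20 -20 -36 0 1; 24 -24 -42 0 1; 26 -26 -48 0 1"}}

```text
time_s: 2.5
position: [0.33, -0.2239, 0.6159]
tool_rot: [[0.912, 0.411, 0.0], [0.411, -0.912, -0.001], [0.0, 0.001, -1.0]]
ft_force: [0.3, 0.3, 0.9]
grip_width: 0.0854
gripper_force: 0.0
```

Crops: tote slat runs from top-image (256,286) to (291,321), and the lip faces image left (+y), so tote yaw is about -65.5°. The lid bar runs (143,284) to (166,268), which puts the stand yaw near 16°. Now I'll probe what the arm does at the edge of its reach.

Request:
{"op": "move_arm", "data": {"series": "0 0 -10 0 1; 0 0 -20 0 1; 0 0 -30 0 1; 0 0 -40 0 1; 0 0 -50 0 1; 0 0 -50 0 1"}}

```text
time_s: 3.25
position: [0.2196, -0.1496, 0.7148]
tool_rot: [[0.912, 0.41, 0.008], [0.41, -0.912, -0.0], [0.007, 0.003, -1.0]]
ft_force: [-0.7, -0.3, -0.8]
grip_width: 0.0851
gripper_force: 0.0
```

Run:
```python
from h import *
s=observe();print(s["time_s"],np.round(s["q"],1),np.round(s["qvel"],1),s["position"],np.round(s["tool_rot"],3))
```

```text
3.25 [-60.9   4.   12.7   1.3 163.1   6.1] [-2.2 -1.6  0.4 -1.  -0.  -3.3] [ 0.21964886 -0.14957039  0.71483059] [[ 0.912  0.41   0.008]
 [ 0.41  -0.912 -0.   ]
 [ 0.007  0.003 -1.   ]]
```

Request:
{"op": "move_arm", "data": {"series": "3 0 5 -10 0; 6 0 10 -20 0; 9 -1 15 -30 0; 12 -1 20 -40 0; 15 -1 25 -50 0; 18 -2 30 -60 0; 18 -2 36 -70 0; 18 -2 41 -80 0; "}}

```text
time_s: 4.25
position: [0.3785, -0.0566, 0.303]
tool_rot: [[-0.253, 0.968, 0.005], [0.968, 0.253, 0.001], [0.0, 0.005, -1.0]]
ft_force: [0.7, -0.2, -0.4]
grip_width: 0.0427
gripper_force: 0.0
```

Run:
```python
from h import *
s=observe();print(s["time_s"],np.round(s["q"],1),s["position"],np.round(s["tool_rot"],3).tolist())
d=optics.get_image("top")
def unp(d,uv,z=0):
    R=cv2.Rodrigues(np.array(d["rvec"],float))[0];t=np.array(d["tvec"],float).ravel();K=np.array(d["camera_matrix"])
    r=R.T@np.linalg.inv(K)@np.array([*uv,1.]);o=-R.T@t;return (o+r*(z-o[2])/r[2]).round(3)
for n,uv in dict(edgeL=(112,309),edgeL2=(200,262),sinkBL=(221,233),sinkTL=(183,110),sinkBR=(318,202),edgeR=(340,232)).items(): print(n,unp(d,uv))
```

```text
4.25 [-26.5   1.4  89.2   0.2  89.2 -41.1] [ 0.37847819 -0.05657935  0.30296459] [[-0.253, 0.968, 0.005], [0.968, 0.253, 0.001], [0.0, 0.005, -1.0]]
edgeL [0.371 0.578 0.   ]
edgeL2 [0.422 0.266 0.   ]
sinkBL [0.49  0.171 0.   ]
sinkTL [0.948 0.164 0.   ]
sinkBR [ 0.483 -0.172  0.   ]
edgeR [ 0.364 -0.206  0.   ]
```

Request:
{"op": "move_arm", "data": {"series": "0 0 4 -10 0.2; 0 0 8 -10 0.2; 0 0 8 -10 0.2"}}

```text
time_s: 4.68
position: [0.3788, -0.057, 0.225]
tool_rot: [[-0.408, 0.913, 0.003], [0.913, 0.408, 0.002], [0.001, 0.003, -1.0]]
ft_force: [1.0, 0.1, 0.0]
grip_width: 0.0514
gripper_force: 0.0
```

Run:
```python
from h import *
s=observe();print(s["time_s"],s["position"],np.round(s["tool_rot"],3).tolist())
d=optics.get_image("wrist");im=cv2.resize(d["pixels"],(800,600),interpolation=cv2.INTER_CUBIC)
t=np.array([.434,.013,0])
P=toteP()@Rz(-65.5).T+t
for i,p in enumerate(proj(d,P)):
    cv2.circle(im,tuple((p*1.5625).astype(int)),4,(0,0,255),-1); 
g=np.array([[42,-79,z] for z in(60,90,110)])/1000@Rz(-65.5).T+t
for p in proj(d,g): cv2.circle(im,tuple((p*1.5625).astype(int)),4,(255,0,0),-1)
cv2.imwrite("pics/w1.png",im)
for n in("lemon_a_mid","tote","tote_bar"):
    for c in("wrist","top","side"): print(n,c,[(np.round(x["point"],3).tolist(),round(x["score"],2)) for x in spotter.mark_of(n,c)[:4]]) if not optics.get_image(c) is None else 0
```

```text
4.675 [ 0.37881038 -0.05702158  0.22502976] [[-0.408, 0.913, 0.003], [0.913, 0.408, 0.002], [0.001, 0.003, -1.0]]
lemon_a_mid wrist [([0.395, 0.023, 0.041], 0.65)]
lemon_a_mid top [([0.39, 0.022, 0.042], 0.84)]
lemon_a_mid side [([0.392, 0.016, 0.048], 0.78)]
tote wrist [([0.437, 0.014, 0.001], 0.69)]
tote top [([0.458, -0.028, 0.04], 0.28)]
tote side [([0.436, 0.014, 0.0], 0.7)]
tote_bar wrist [([0.435, 0.012, 0.133], 0.81)]
tote_bar top [([0.439, 0.01, 0.122], 0.86), ([0.732, 0.254, 0.01], 0.41)]
tote_bar side [([0.438, 0.016, 0.129], 0.57)]
```

View pics/w1.png

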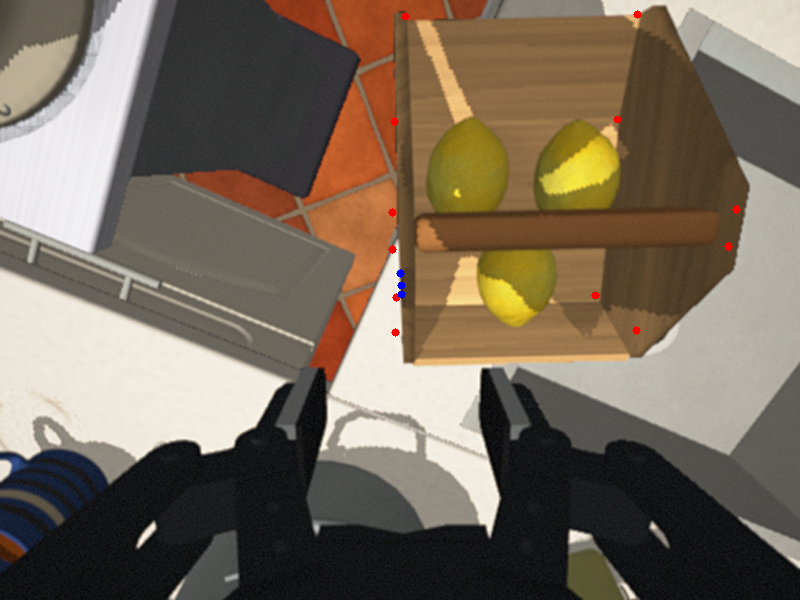

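Wrist view: the near gable stands edge-on at column 405, midway between the fingers. The rear -y corner is free of lemons (rear lemon spans columns 478–555), so I'll pinch the gable behind the slat. The tote can then pivot about the pad axis.

Request:
{"op": "move_arm", "data": {"series": "0 0 5 0 0; 0 0 10 0 0; 0 0 13 0 0; 0 0 14 0 0; 0 0 14 0 -1; 0 0 14 0 -1; 0 0 14 0 -1; 0 0 14 0 -1", "force": 120}}

```text
time_s: 6.62
position: [0.3808, -0.0575, 0.0872]
tool_rot: [[-0.41, 0.912, 0.01], [0.912, 0.41, -0.001], [-0.005, 0.008, -1.0]]
ft_force: [-1.8, 0.9, 6.6]
grip_width: 0.0062
gripper_force: 117.4
```

Request:
{"op": "move_arm", "data": {"series": "0 0 0 0 -1; 0 0 -1 0 -1; 0 0 -2 0 -1; 0 0 -2 0 -1"}}

```text
time_s: 7.12
position: [0.3807, -0.0576, 0.1071]
tool_rot: [[-0.41, 0.912, 0.01], [0.912, 0.41, -0.001], [-0.005, 0.008, -1.0]]
ft_force: [0.7, 0.1, -5.2]
grip_width: 0.0067
gripper_force: 117.7
```

Run:
```python
from h import *
s=observe();print(s["time_s"],s["position"],s["grip_width"],s["gripper_force"],s["ft_force"],s["wrist_torque"])
d=optics.get_image("side")["pixels"][120:300,180:400];w=optics.get_image("wrist")["pixels"]
cv2.imwrite("pics/l1.png",np.hstack([cv2.resize(d,(400,300)),cv2.resize(w,(400,300))]))
```

```text
7.125 [ 0.38065953 -0.05763862  0.1070573 ] 0.006700652882057538 117.65857815742493 [ 0.67310736  0.12725002 -5.23314596] [-0.36011173  0.37534599 -0.01929936]
```

View pics/l1.png

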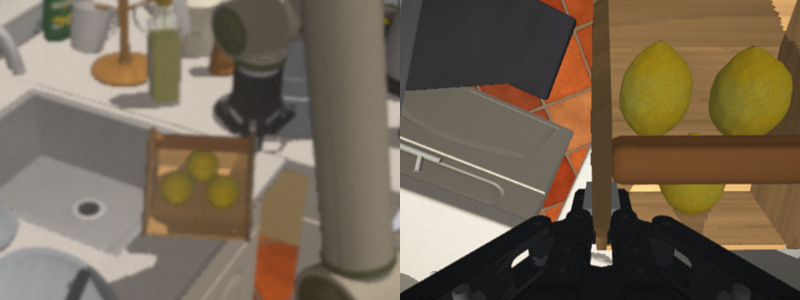

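Level, held at 117 N, lemons in place. Carrying it up and round to the pan with its lip towards +x.

Request:
{"op": "move_arm", "data": {"series": "0 0 -1 0 -1; 0 0 -3 0 -1; 0 0 -6 0 -1; 0 0 -9 0 -1; 0 0 -12 0 -1; 0 0 -15 0 -1; 0 0 -17.5 0 -1; 0 0 -18.5 0 -1"}}

```text
time_s: 8.22
position: [0.3788, -0.0573, 0.2924]
tool_rot: [[-0.41, 0.912, 0.01], [0.912, 0.41, -0.001], [-0.005, 0.008, -1.0]]
ft_force: [-0.5, -0.7, -5.4]
grip_width: 0.0067
gripper_force: 117.7
```

Request:
{"op": "move_arm", "data": {"series": "-1 -0.8 0 2 -1; -3 -2.4 0 7 -1; -6 -4.8 0 14 -1; -9 -7.2 0 22 -1; -12 -9.6 0 30 -1; -15 -12 0 38 -1; -17 -13.6 0 46 -1; -17.6 -14.1 0 54 -1"}}

```text
time_s: 9.22
position: [0.3212, -0.2773, 0.2892]
tool_rot: [[0.504, 0.864, 0.006], [0.864, -0.504, 0.002], [0.005, 0.004, -1.0]]
ft_force: [0.7, 1.0, -5.0]
grip_width: 0.0064
gripper_force: 117.8
```

Request:
{"op": "move_arm", "data": {"series": "0 0 0 8 -1; 0 0 0 16 -1; 0 0 0 24 -1; 0 0 0 32 -1; 0 0 0 40 -1; 0 0 0 48 -1; 0 0 0 55 -1; 0 0 0 60 -1"}}

```text
time_s: 10.22
position: [0.3217, -0.2756, 0.2894]
tool_rot: [[1.0, -0.001, 0.006], [-0.001, -1.0, 0.003], [0.006, -0.003, -1.0]]
ft_force: [-0.0, 0.5, -5.2]
grip_width: 0.0069
gripper_force: 117.7
```

Run:
```python
from h import *
s=observe();print(s["time_s"],s["position"],s["grip_width"],s["gripper_force"],s["ft_force"],s["wrist_torque"])
d=optics.get_image("side")["pixels"][60:270,240:496];w=optics.get_image("top")["pixels"][100:300,270:512]
cv2.imwrite("pics/l2.png",np.hstack([cv2.resize(d,(400,330)),cv2.resize(w,(400,330))]))
for n in("pan_rim","tote_bar","lemon_a_mid"):
    for c in("side","top"): print(n,c,[(np.round(x["point"],3).tolist(),round(x["score"],2)) for x in spotter.mark_of(n,c)[:3]])
```

```text
10.225 [ 0.32166619 -0.27563917  0.28935936] 0.006943679637843038 117.72694945335388 [-0.02441506  0.50869135 -5.17638151] [0.38675635 0.16831095 0.01666283]
pan_rim side [([0.424, -0.356, 0.143], 0.9)]
pan_rim top []
tote_bar side []
tote_bar top []
lemon_a_mid side []
lemon_a_mid top [([0.381, -0.315, 0.24], 0.42)]
```

View pics/l2.png

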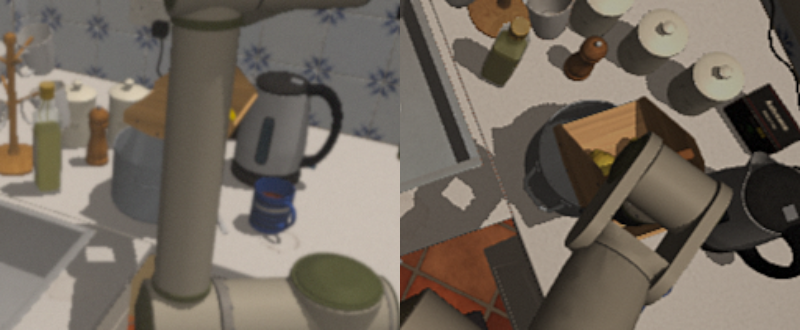

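Request:
{"op": "move_arm", "data": {"series": "0 0 0 0 -1; 0 0 0 0 -1; 0 0 0 0 -1; 0 0 0 0 -1", "force": 30}}

```text
time_s: 11.12
position: [0.3225, -0.2757, 0.2909]
tool_rot: [[1.0, 0.004, 0.008], [0.004, -1.0, -0.001], [0.008, 0.001, -1.0]]
ft_force: [-0.2, -1.2, -5.4]
grip_width: 0.0065
gripper_force: 117.7
```

Run:
```python
from h import *
s=observe();print(s["time_s"],s["position"],s["grip_width"],s["gripper_force"],s["ft_force"],s["wrist_torque"])
d=optics.get_image("top")
p=proj(d,[[.485,-.28,.233],[.485,-.43,.233],[.424,-.356,.145]]);print(p.round(),((p-[270,100])*1.653+[400,0]).round())
```

```text
11.125 [ 0.32248411 -0.27567025  0.29089342] 0.006523409990436451 117.74125456809998 [-0.17514803 -1.18487334 -5.42676907] [0.40877531 0.20999801 0.01587194]
[[365. 175.]
 [413. 159.]
 [388. 193.]] [[556. 125.]
 [636.  98.]
 [595. 153.]]
```

Request:
{"op": "move_arm", "data": {"series": "0 0 0 0 -0.97; 0 0 0 0 -0.97; 0 0 0 0 -0.97; 0 0 0 0 -0.97", "force": 20}}

```text
time_s: 11.68
position: [0.3225, -0.2757, 0.2909]
tool_rot: [[1.0, 0.004, 0.008], [0.004, -1.0, -0.001], [0.008, 0.001, -1.0]]
ft_force: [0.1, -0.2, -5.6]
grip_width: 0.0068
gripper_force: 117.8
```

Run:
```python
from h import *
s=observe();print(s["time_s"],s["position"],s["grip_width"],s["gripper_force"],s["ft_force"],s["wrist_torque"])
```

```text
11.675 [ 0.32246226 -0.27568154  0.29087497] 0.006758385812015506 117.75848150253296 [ 0.13563621 -0.20421686 -5.61692118] [ 0.39293853  0.2307405  -0.10746348]
```

Request:
{"op": "move_arm", "data": {"series": "0 0 0 0 -0.835; 0 0 0 0 -0.835", "force": 20}}

```text
time_s: 11.92
position: [0.3225, -0.2757, 0.2909]
tool_rot: [[1.0, 0.004, 0.008], [0.004, -1.0, -0.0], [0.008, 0.0, -1.0]]
ft_force: [0.1, 0.5, -6.0]
grip_width: 0.0072
gripper_force: 57.4
```

Run:
```python
from h import *
s=observe();print(s["time_s"],s["position"],s["grip_width"],s["gripper_force"],s["ft_force"],s["wrist_torque"])
```

```text
11.925 [ 0.32246775 -0.27566926  0.29087853] 0.007249881774082969 57.37725019454956 [ 0.12641333  0.54533173 -5.98750709] [ 0.45796895  0.25911917 -0.01627429]
```

Request:
{"op": "move_arm", "data": {"series": "0 0 0 0 -0.832; 0 0 0 0 -0.832", "force": 20}}

```text
time_s: 12.18
position: [0.3225, -0.2757, 0.2909]
tool_rot: [[1.0, 0.004, 0.008], [0.004, -1.0, -0.001], [0.008, 0.001, -1.0]]
ft_force: [0.8, 0.2, -5.9]
grip_width: 0.0073
gripper_force: 49.6
```

Request:
{"op": "move_arm", "data": {"series": "0 0 0 0 -0.83; 0 0 0 0 -0.83"}}

```text
time_s: 12.42
position: [0.3225, -0.2757, 0.2909]
tool_rot: [[1.0, 0.004, 0.008], [0.004, -1.0, -0.001], [0.008, 0.001, -1.0]]
ft_force: [0.7, -0.5, -5.7]
grip_width: 0.0075
gripper_force: 44.4
```

Run:
```python
from h import *
s=observe();print(s["time_s"],s["position"],s["grip_width"],s["gripper_force"],s["ft_force"],s["wrist_torque"])
```

```text
12.425 [ 0.32247048 -0.27568424  0.2908717 ] 0.007523130456755785 44.41739201545715 [ 0.73128565 -0.46410792 -5.66965759] [ 0.4226061   0.24890835 -0.03758146]
```

Request:
{"op": "move_arm", "data": {"series": "0 0 0 0 -0.826; 0 0 0 0 -0.826"}}

```text
time_s: 12.68
position: [0.3225, -0.2757, 0.2909]
tool_rot: [[1.0, 0.004, 0.008], [0.004, -1.0, -0.001], [0.008, 0.001, -1.0]]
ft_force: [-0.4, 0.6, -4.8]
grip_width: 0.0073
gripper_force: 34.1
```

Request:
{"op": "move_arm", "data": {"series": "0 0 0 0 -0.823; 0 0 0 0 -0.823"}}

```text
time_s: 12.92
position: [0.3225, -0.2757, 0.2909]
tool_rot: [[1.0, 0.004, 0.008], [0.004, -1.0, -0.001], [0.008, 0.001, -1.0]]
ft_force: [0.4, -0.2, -5.4]
grip_width: 0.0076
gripper_force: 26.3
```

Request:
{"op": "move_arm", "data": {"series": "0 0 0 0 -0.821; 0 0 0 0 -0.821"}}

```text
time_s: 13.18
position: [0.3225, -0.2757, 0.2909]
tool_rot: [[1.0, 0.004, 0.008], [0.004, -1.0, -0.001], [0.008, 0.001, -1.0]]
ft_force: [-0.1, 0.6, -5.8]
grip_width: 0.0078
gripper_force: 21.1
```

Run:
```python
from h import *
s=observe();print(s["time_s"],s["position"],s["grip_width"],s["gripper_force"],s["ft_force"],s["wrist_torque"])
```

```text
13.175 [ 0.32247351 -0.27569175  0.29088003] 0.007833291402139784 21.127029061317444 [-0.09108243  0.55979168 -5.84905715] [ 0.43614128  0.2730273  -0.07085726]
```

Request:
{"op": "move_arm", "data": {"series": "0 0 0 0 -0.819; 0 0 0 0 -0.819"}}

```text
time_s: 13.42
position: [0.3225, -0.2757, 0.2909]
tool_rot: [[1.0, 0.004, 0.008], [0.004, -1.0, -0.001], [0.008, 0.001, -1.0]]
ft_force: [0.4, -0.2, -5.4]
grip_width: 0.0076
gripper_force: 16.7
```

Request:
{"op": "move_arm", "data": {"series": "0 0 0 0 -0.818; 0 0 0 0 -0.817"}}

```text
time_s: 13.68
position: [0.3225, -0.2757, 0.2909]
tool_rot: [[1.0, 0.004, 0.008], [0.004, -1.0, -0.001], [0.008, 0.001, -1.0]]
ft_force: [0.0, -0.4, -5.7]
grip_width: 0.0081
gripper_force: 14.2
```

Run:
```python
from h import *
s=observe();print(s["time_s"],s["position"],s["grip_width"],s["gripper_force"],s["ft_force"],s["wrist_torque"])
```

```text
13.675 [ 0.32247202 -0.27570203  0.29089873] 0.008107013680093382 14.23226147890091 [ 0.02325066 -0.43281368 -5.66553159] [ 0.49035466  0.25538838 -0.03412451]
```

Request:
{"op": "move_arm", "data": {"series": "0 0 0 0 -0.815; 0 0 0 0 -0.813"}}

```text
time_s: 13.92
position: [0.3225, -0.2757, 0.2909]
tool_rot: [[1.0, 0.004, 0.008], [0.004, -1.0, -0.001], [0.008, 0.001, -1.0]]
ft_force: [-0.5, -1.1, -5.8]
grip_width: 0.0081
gripper_force: 12.6
```

Request:
{"op": "move_arm", "data": {"series": "0 0 0 0 -0.811; 0 0 0 0 -0.809"}}

```text
time_s: 14.18
position: [0.3225, -0.2757, 0.2909]
tool_rot: [[1.0, 0.004, 0.008], [0.004, -1.0, -0.001], [0.008, 0.001, -1.0]]
ft_force: [-0.3, 0.3, -5.4]
grip_width: 0.0081
gripper_force: 12.1
```

Run:
```python
from h import *
s=observe();print(s["time_s"],s["position"],s["grip_width"],s["gripper_force"],s["ft_force"],s["wrist_torque"])
d=optics.get_image("wrist")["pixels"];w=optics.get_image("top")["pixels"][100:300,270:512]
cv2.imwrite("pics/l3.png",np.hstack([cv2.resize(d,(400,330)),cv2.resize(w,(400,330))]))
```

```text
14.175 [ 0.3224779  -0.27568103  0.29090189] 0.008142006327828612 12.077057808637619 [-0.33849719  0.28202893 -5.36986696] [ 0.41558797  0.26125854 -0.02137215]
```

View pics/l3.png

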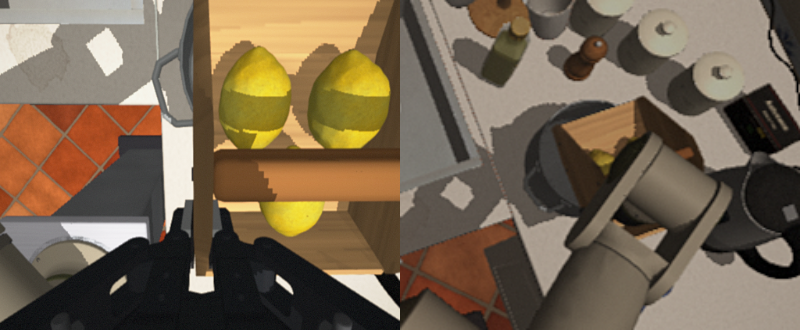

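The grip holds even when eased, because the one-sided weight wedges the gable in the pads. I'll clamp again, set the tote on the front strip, and re-pinch further back so gravity can swing it.

Request:
{"op": "move_arm", "data": {"series": "0 0 0 0 -1; 0 0 0 0 -1; 0 0 0 0 -1", "force": 120}}

```text
time_s: 14.65
position: [0.3225, -0.2757, 0.2909]
tool_rot: [[1.0, 0.004, 0.008], [0.004, -1.0, -0.001], [0.008, 0.001, -1.0]]
ft_force: [0.7, 0.0, -4.7]
grip_width: 0.0066
gripper_force: 117.3
```

Request:
{"op": "move_arm", "data": {"series": "0.3 -1.5 0 0 -1; 1.2 -5.5 0 0 -1; 2.2 -11 0 0 -1; 3.3 -16.5 0 0 -1; 4.4 -22 0 0 -1; 5.5 -27.5 0 0 -1; 6.3 -31.3 0 0 -1; 6.5 -32.5 0 0 -1"}}

```text
time_s: 15.65
position: [0.3857, 0.0522, 0.2914]
tool_rot: [[1.0, 0.007, 0.009], [0.007, -1.0, 0.0], [0.009, -0.0, -1.0]]
ft_force: [-0.1, 0.6, -5.3]
grip_width: 0.0065
gripper_force: 118.1
```

Request:
{"op": "move_arm", "data": {"series": "0 0 3 0 -1; 0 0 7 0 -1; 0 0 11 0 -1; 0 0 15 0 -1; 0 0 18 0 -1; 0 0 19.4 0 -1; 0 0 20 0 -1; 0 0 20.2 0 -1"}}

```text
time_s: 16.65
position: [0.3881, 0.0494, 0.0895]
tool_rot: [[1.0, 0.004, 0.009], [0.004, -1.0, -0.001], [0.009, 0.001, -1.0]]
ft_force: [-0.4, 0.5, -5.1]
grip_width: 0.0067
gripper_force: 118.1
```

Run:
```python
from h import *
s=observe();print(s["time_s"],s["position"],s["grip_width"],s["gripper_force"],s["ft_force"],s["wrist_torque"])
```

```text
16.65 [0.38806839 0.04937155 0.08947429] 0.006720382259376399 118.12992811203003 [-0.39800363  0.47572482 -5.05063139] [0.39140513 0.21143012 0.00610887]
```

Request:
{"op": "move_arm", "data": {"series": "0 0 0.2 0 -1; 0 0 0.3 0 -1; 0 0 0.3 0 -0.3; 0 0 0.3 0 -0.1; -0.8 0 0.9 0 -0.1; -1.7 0 1.6 0 -0.1; -1.7 0 1.9 0 -0.1; -1.7 0 1.9 0 -1"}}

```text
time_s: 17.65
position: [0.371, 0.0493, 0.0699]
tool_rot: [[1.0, 0.004, 0.008], [0.004, -1.0, -0.0], [0.008, 0.001, -1.0]]
ft_force: [0.7, -0.2, 0.3]
grip_width: 0.0212
gripper_force: 0.0
```

Run:
```python
from h import *
s=observe();print(s["time_s"],s["position"],s["grip_width"],s["gripper_force"],s["ft_force"],s["wrist_torque"])
d=optics.get_image("wrist")["pixels"];w=optics.get_image("side")["pixels"][120:320,200:442]
cv2.imwrite("pics/l4.png",np.hstack([cv2.resize(d,(400,330)),cv2.resize(w,(400,330))]))
```

```text
17.65 [0.37098917 0.04932238 0.06988926] 0.021227723596376917 0.0 [ 0.72697134 -0.20479484  0.26895279] [-0.04153847  0.00933753 -0.01797625]
```

View pics/l4.png

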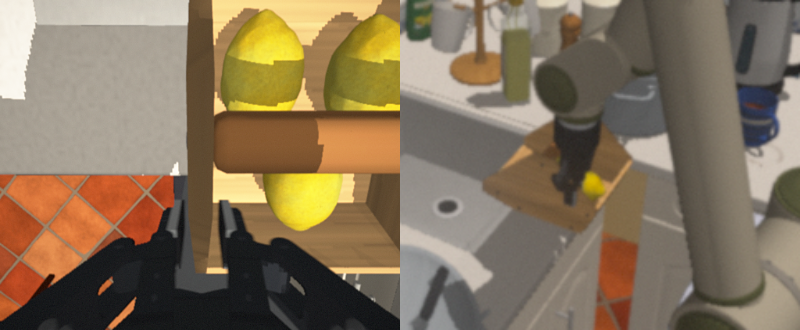

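Request:
{"op": "move_arm", "data": {"series": "0 0 0 0 -1; 0 0 0 0 -1; 0 0 0 0 -1; 0 0 -1 0 -1; 0 0 -4 0 -1; 0 0 -9 0 -1; 0 0 -14 0 -1; 0 0 -16 0 -1", "force": 120}}

```text
time_s: 18.75
position: [0.3695, 0.0496, 0.2325]
tool_rot: [[1.0, 0.004, 0.01], [0.004, -1.0, -0.001], [0.01, 0.001, -1.0]]
ft_force: [0.2, -1.1, -5.9]
grip_width: 0.0067
gripper_force: 118.1
```

Request:
{"op": "move_arm", "data": {"series": "-0.3 1.5 -1 0 -1; -1 5.5 -3 0 -1; -2 11 -4 0 -1; -3 16.5 -5 0 -1; -4 22 -6 0 -1; -5 27.5 -6 0 -1; -6 31.3 -6 0 -1; -6.2 32.5 -6 0 -1"}}

```text
time_s: 19.75
position: [0.3073, -0.2768, 0.2891]
tool_rot: [[1.0, 0.001, 0.006], [0.001, -1.0, 0.002], [0.006, -0.002, -1.0]]
ft_force: [-0.5, -0.6, -5.2]
grip_width: 0.0063
gripper_force: 118.4
```

Request:
{"op": "move_arm", "data": {"series": "0 0 0 0 -0.835; 0 0 0 0 -0.83; 0 0 0 0 -0.826; 0 0 0 0 -0.823", "force": 20}}

```text
time_s: 20.25
position: [0.3087, -0.2751, 0.2899]
tool_rot: [[1.0, 0.005, 0.008], [0.005, -1.0, -0.001], [0.008, 0.001, -1.0]]
ft_force: [-0.1, 0.5, -6.1]
grip_width: 0.0076
gripper_force: 26.6
```

Run:
```python
from h import *
s=observe();print(s["time_s"],s["position"],s["grip_width"],s["gripper_force"],s["ft_force"],s["wrist_torque"])
```

```text
20.25 [ 0.30866573 -0.27513427  0.28988311] 0.007621693455350875 26.594859659671783 [-0.12353725  0.48190574 -6.10629391] [ 0.46512314  0.33959913 -0.02583027]
```

Request:
{"op": "move_arm", "data": {"series": "0 0 0 0 -0.821; 0 0 0 0 -0.819; 0 0 0 0 -0.817; 0 0 0 0 -0.815"}}

```text
time_s: 20.75
position: [0.3084, -0.2757, 0.2897]
tool_rot: [[1.0, 0.004, 0.008], [0.004, -1.0, -0.0], [0.008, 0.0, -1.0]]
ft_force: [-0.8, 0.5, -6.2]
grip_width: 0.008
gripper_force: 15.0
```

Request:
{"op": "move_arm", "data": {"series": "0 0 0 0 -0.812; 0 0 0 0 -0.809; 0 0 0 0 -0.807; 0 0 0 0 -0.805"}}

```text
time_s: 21.25
position: [0.3085, -0.2757, 0.2898]
tool_rot: [[1.0, 0.004, 0.008], [0.004, -1.0, -0.001], [0.008, 0.001, -1.0]]
ft_force: [-1.0, 0.6, -5.9]
grip_width: 0.0087
gripper_force: 12.2
```

Run:
```python
from h import *
s=observe();print(s["time_s"],s["position"],s["grip_width"],s["gripper_force"],s["ft_force"],s["wrist_torque"])
```

```text
21.25 [ 0.30850272 -0.27574357  0.28979031] 0.00871898485128866 12.186662703752518 [-0.98309627  0.60855723 -5.90927019] [ 0.40718541  0.15571776 -0.01239651]
```

Request:
{"op": "move_arm", "data": {"series": "0 0 0 0 -0.805; 0 0 0 0 -0.805; 0 0 0 0 -0.805"}}

```text
time_s: 21.62
position: [0.3085, -0.2757, 0.2898]
tool_rot: [[1.0, 0.004, 0.008], [0.004, -1.0, -0.001], [0.008, 0.001, -1.0]]
ft_force: [0.4, 0.7, -5.6]
grip_width: 0.0082
gripper_force: 12.5
```

Run:
```python
from h import *
s=observe();print(s["time_s"],s["position"],s["grip_width"],s["gripper_force"],s["ft_force"],s["wrist_torque"])
d=optics.get_image("wrist")["pixels"];w=optics.get_image("top")["pixels"][100:300,270:512]
cv2.imwrite("pics/l5.png",np.hstack([cv2.resize(d,(400,330)),cv2.resize(w,(400,330))]))
for c in("wrist","top","side"): print(c,[(np.round(x["point"],3).tolist(),round(x["score"],2)) for n in ("lemon_a_mid","tote_bar") for x in spotter.mark_of(n,c)[:3]]) if optics.get_image(c) else 0
```

```text
21.625 [ 0.30847853 -0.27574372  0.28975699] 0.008193586424447891 12.468139976263046 [ 0.4063349   0.69904949 -5.57577498] [0.42744424 0.15314076 0.00746484]
wrist [([0.356, -0.312, 0.23], 0.67), ([0.376, -0.358, 0.312], 0.96)]
top [([0.354, -0.311, 0.226], 0.6), ([0.381, -0.355, 0.305], 0.81), ([0.421, -0.356, 0.14], 0.62)]
side [([0.425, -0.354, 0.146], 0.32), ([0.665, -0.277, 0.002], 0.32)]
```

View pics/l5.png

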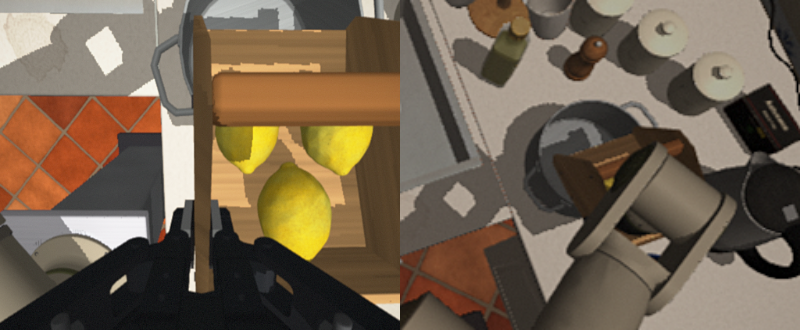

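Wrist view: the slat has swung forward and the tote is about 35° lip-down, with the lip over the pan mouth. The lemons lie end-on and have not slid yet. A forward shift with a brisk start should tilt it further.

Request:
{"op": "move_arm", "data": {"series": "2.5 0 0 0 -0.8; 2.5 0 0 0 -0.797; 2.5 0 0 0 -0.795; 2.5 0 0 0 -0.793"}}

```text
time_s: 22.68
position: [0.3334, -0.2763, 0.2907]
tool_rot: [[1.0, 0.003, 0.009], [0.003, -1.0, -0.003], [0.009, 0.003, -1.0]]
ft_force: [0.7, 0.2, 0.2]
grip_width: 0.0088
gripper_force: 0.0
```

Run:
```python
from h import *
s=observe();print(s["time_s"],s["position"],s["grip_width"],s["gripper_force"],s["ft_force"],s["wrist_torque"])
for c in("wrist","top"): print(c,[(n,np.round(x["point"],3).tolist(),round(x["score"],2)) for n in ("lemon_a_mid","tote_bar") for x in spotter.mark_of(n,c)[:3]]) if optics.get_image(c) else 0
```

```text
22.675 [ 0.33340139 -0.27625547  0.29071328] 0.008839202709850929 0.0 [0.66222478 0.24301704 0.22607002] [0.0093561  0.01335985 0.00833259]
wrist [('lemon_a_mid', [0.483, -0.315, 0.091], 0.96), ('lemon_a_mid', [0.334, -0.35, 0.167], 0.59), ('tote_bar', [0.41, -0.356, 0.266], 0.57)]
top [('lemon_a_mid', [0.481, -0.314, 0.035], 0.38), ('tote_bar', [0.44, -0.354, 0.24], 0.7)]
```

Run:
```python
from h import *
I={c:optics.get_image(c) for c in("wrist","top","side")}
for c in I:
    for n in("pan","tote","pan_rim"): print(c,n,[(np.round(x["point"],3).tolist(),round(x["score"],2)) for x in spotter.mark_of(n,c)[:2]])
    r=spotter.cut_out("tote",c); np.save(f"tote_{c}.npy",r[0]["pixels"] if r else 0); print(len(r))
w=cv2.resize(I["wrist"]["pixels"],(480,360));t=cv2.resize(I["top"]["pixels"][120:260,320:460],(320,320));s=cv2.resize(I["side"]["pixels"][60:260,260:460],(320,280))
im=np.zeros((600,800,3),np.uint8);im[:360,:480]=w;im[:320,480:]=t;im[320:,480:]=s
cv2.imwrite("pics/l6.png",im)
```

```text
wrist pan []
wrist tote [([0.36, -0.351, 0.147], 0.89)]
wrist pan_rim []
1
top pan []
top tote [([0.36, -0.351, 0.145], 0.79), ([0.667, -0.274, 0.001], 0.42)]
top pan_rim [([0.421, 0.386, 0.14], 0.54)]
1
side pan [([0.423, -0.35, 0.0], 0.7)]
side tote []
side pan_rim []
1
```

View pics/l6.png

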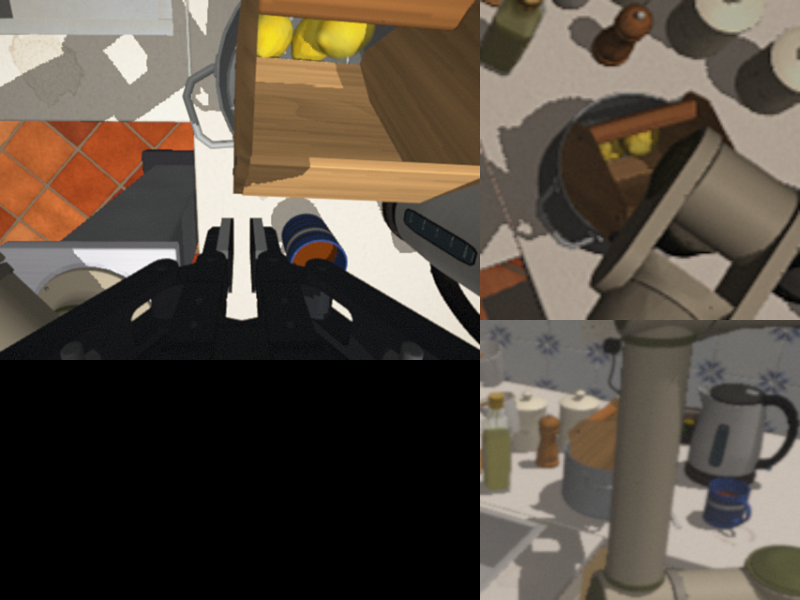

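The tote slipped off the pads and now sits lip-down in the pan mouth. Its slat is high, near (0.43,-0.355,0.25), and all the yellow lies past its lip in the pan (wrist crop (272–340,35)). Next I take it by the slat and lift it out.

Request:
{"op": "move_arm", "data": {"series": "0 0 -4 0 -0.5; 0 0 -9 0 0; 2 3 -12 -10 0.3; 4 6 -12 -20 0.3; 6 9 -12 -30 0.3; 8 11 -12 -40 0.3; 9.5 13.5 -12 -50 0.3; 9.5 13.5 -12 -60 0.3"}}

```text
time_s: 24.72
position: [0.4287, -0.4117, 0.409]
tool_rot: [[0.492, 0.871, 0.007], [0.871, -0.492, 0.001], [0.005, 0.005, -1.0]]
ft_force: [-0.1, 0.9, 0.3]
grip_width: 0.0551
gripper_force: 0.0
```

Request:
{"op": "move_arm", "data": {"series": "0 0 0 -10 0.3; 0 0 0 -20 0.3; 0 0 0 -30 0.3; 0 0 0 -30 0.3"}}

```text
time_s: 25.22
position: [0.4281, -0.4102, 0.4107]
tool_rot: [[-0.002, 1.0, 0.008], [1.0, 0.002, -0.0], [-0.0, 0.008, -1.0]]
ft_force: [-0.6, 0.0, -0.0]
grip_width: 0.0557
gripper_force: 0.0
```

```bash
cat >> h.py <<'E'
def tri(pairs):
    # pairs: (camdict, uv) -> least-squares ray intersection
    A=np.zeros((3,3));b=np.zeros(3)
    for d,uv in pairs:
        R=cv2.Rodrigues(np.array(d["rvec"],float))[0];t=np.array(d["tvec"],float).ravel()
        o=-R.T@t;r=R.T@np.linalg.inv(np.array(d["camera_matrix"]))@np.array([*uv,1.]);r/=np.linalg.norm(r)
        Q=np.eye(3)-np.outer(r,r);A+=Q;b+=Q@o
    return np.linalg.solve(A,b)
def multi(n,cams=("wrist","top","side"),verbose=True):
    L=[]
    for c in cams:
        d=optics.get_image(c);r=spotter.mark_of(n,c)
        if r:
            p=np.array(r[0]["point"]);L.append((d,proj(d,[p])[0]))
            if verbose: print(" ",n,c,p.round(3),round(r[0]["score"],2),len(r))
    if len(L)>1: print(" tri",n,tri(L).round(3))
E
python3 - <<'E'
from h import *
s=observe();print(s["time_s"],s["position"],np.round(s["tool_rot"],2).tolist(),s["ft_force"])
multi("tote_bar");multi("tote")
for c in("wrist","top","side"):
    optics.get_image(c); print(c,[(np.round(x["point"],3).tolist(),round(x["score"],2)) for x in spotter.mark_of("lemon_a_mid",c)])
    for x in spotter.cut_out("lemon_a_mid",c): print("  mask",int(x["pixels"].sum()),np.argwhere(x["pixels"]).mean(0).round()[::-1],round(x["score"],2))
E
```

```text
25.225 [ 0.42808285 -0.41024151  0.41067812] [[-0.0, 1.0, 0.01], [1.0, 0.0, -0.0], [-0.0, 0.01, -1.0]] [-0.63955505  0.01176058 -0.0192163 ]
  tote_bar wrist [ 0.469 -0.358  0.211] 0.87 1
  tote_bar top [ 0.474 -0.36   0.202] 0.65 1
  tote_bar side [ 0.473 -0.358  0.21 ] 0.74 2
 tri tote_bar [ 0.472 -0.357  0.21 ]
  tote wrist [ 0.365 -0.35   0.143] 0.84 1
  tote top [ 0.363 -0.352  0.143] 0.57 1
 tri tote [ 0.364 -0.351  0.144]
wrist [([0.485, -0.308, 0.036], 0.92)]
  mask 394 [280.  83.] 0.66
top [([0.42, 0.383, 0.137], 0.5)]
side [([0.452, 0.397, 0.094], 0.56)]
```

Request:
{"op": "move_arm", "data": {"series": "3 2.5 3 0 0.4; 5.3 4.4 8 0 0.4; 5.3 4.4 13 0 0.4; 5.3 4.4 18 0 0.4; 5.3 4.4 21 0 0.4; 5.3 4.4 21.9 0 0.4; 5.3 4.4 21.9 0 -1; 5.3 4.4 21.9 0 -1", "force": 100}}

```text
time_s: 27.28
position: [0.4743, -0.3572, 0.1938]
tool_rot: [[-0.004, 1.0, 0.011], [1.0, 0.004, -0.002], [-0.002, 0.011, -1.0]]
ft_force: [-0.4, 7.0, 3.9]
grip_width: 0.0271
gripper_force: 97.4
```

Request:
{"op": "move_arm", "data": {"series": "0 0 0 0 -1; 0 0 0 0 -1; 0 0 -0.5 0 -1; 0 0 -1.5 0 -1"}}

```text
time_s: 27.78
position: [0.4734, -0.3572, 0.2076]
tool_rot: [[-0.004, 1.0, 0.008], [1.0, 0.004, -0.0], [-0.0, 0.008, -1.0]]
ft_force: [-0.5, 0.3, -2.9]
grip_width: 0.0268
gripper_force: 98.8
```

Run:
```python
from h import *
s=observe();print(s["time_s"],s["position"],s["ft_force"],s["wrist_torque"],s["grip_width"],s["gripper_force"])
multi("tote",("top","side"));multi("pan_rim",("top","side"));multi("pan",("top","side"));
```

```text
27.775 [ 0.47335495 -0.35721824  0.20758214] [-0.53867691  0.3045631  -2.90362031] [ 0.09838955 -0.13405463 -0.03617661] 0.026837181150861297 98.81797632813687
  tote side [ 0.474 -0.359  0.226] 0.74 3
  pan top [ 0.423 -0.357 -0.002] 0.6 1
  pan side [ 0.426 -0.35   0.002] 0.79 1
 tri pan [ 0.425 -0.356 -0.002]
```

Weight on the wrist is 2.9 N, so the tote is empty. It is now clamped at about 90° with the lip hanging down. I'll carry it to the front strip, stand it on its lip, and walk the slat over loosely between the fingers until it stands upright.

Request:
{"op": "move_arm", "data": {"series": "0 0 -3 0 -1; 0 0 -6 0 -1; 0 0 -9 0 -1; 0 0 -11 0 -1; 4 -1 -11 0 -1; 9.5 -2 -11 0 -1; 15 -3 -11 0 -1; 20.5 -4.5 -11 0 -1"}}

```text
time_s: 29.38
position: [0.4263, -0.1506, 0.3167]
tool_rot: [[-0.004, 1.0, 0.009], [1.0, 0.004, -0.001], [-0.001, 0.009, -1.0]]
ft_force: [0.1, -0.5, -2.3]
grip_width: 0.0268
gripper_force: 99.0
```

Request:
{"op": "move_arm", "data": {"series": "1.8 -0.3 0 8 -1; 2.2 -0.3 0 18 -1; 2.2 -0.3 0 28 -1; 2.2 -0.3 0 38 -1; 2.2 -0.3 0 48 -1; 2.2 -0.3 0 58 -1; 2.2 -0.3 0 68 -1; 2.2 -0.3 0 78 -1"}}

```text
time_s: 30.38
position: [0.4236, -0.1303, 0.3168]
tool_rot: [[0.978, 0.206, 0.008], [0.206, -0.979, -0.001], [0.008, 0.003, -1.0]]
ft_force: [0.6, -0.2, -2.9]
grip_width: 0.027
gripper_force: 98.9
```

Request:
{"op": "move_arm", "data": {"series": "0 0 2 8 -1; 0 0 5 12 -1; 0 0 8 12 -1; 0 0 10 12 -1; 0 0 10 12 -1"}}

```text
time_s: 31.0
position: [0.424, -0.1301, 0.2159]
tool_rot: [[1.0, 0.004, 0.006], [0.004, -1.0, 0.001], [0.006, -0.001, -1.0]]
ft_force: [0.2, -0.1, -1.7]
grip_width: 0.027
gripper_force: 99.0
```

Run:
```python
from h import *
s=observe();print(s["time_s"],s["position"],np.round(s["tool_rot"],3).tolist(),s["ft_force"],s["wrist_torque"],s["grip_width"],s["gripper_force"])
multi("tote_bar");multi("tote");multi("pan",("top","side"))
for c in("top","side"):
    optics.get_image(c); print(c,[(np.round(x["point"],3).tolist(),round(x["score"],2)) for x in spotter.mark_of("lemon_a_mid",c)])
```

```text
31.0 [ 0.42400082 -0.13007688  0.21587948] [[1.0, 0.004, 0.006], [0.004, -1.0, 0.001], [0.006, -0.001, -1.0]] [ 0.23844118 -0.05353456 -1.72188658] [-0.16811969 -0.00882624  0.03808618] 0.026980839776259327 98.99791258576442
  tote_bar wrist [ 0.422 -0.131  0.231] 0.61 1
  tote_bar top [ 0.426 -0.132  0.228] 0.67 1
  tote_bar side [ 0.423 -0.129  0.236] 0.91 1
 tri tote_bar [ 0.425 -0.131  0.235]
  tote wrist [ 0.431 -0.019  0.166] 0.83 3
  tote top [ 0.428 -0.019  0.166] 0.57 3
 tri tote [ 0.429 -0.018  0.163]
  pan top [ 0.425 -0.355 -0.   ] 0.65 1
  pan side [ 0.422 -0.35  -0.001] 0.74 2
 tri pan [ 0.425 -0.357 -0.006]
top []
side []
```

Request:
{"op": "move_arm", "data": {"series": "0 0 3 0 -1; 0 0 6 0 -1; 0 0 7.2 0 -1; 0 0 7.6 0 -1; 0 0 7.9 0 -1; 0 0 7.9 0 -1"}}

```text
time_s: 32.75
position: [0.4299, -0.1333, 0.1435]
tool_rot: [[1.0, 0.003, 0.023], [0.003, -1.0, -0.009], [0.023, 0.009, -1.0]]
ft_force: [1.9, -1.4, 42.0]
grip_width: 0.027
gripper_force: 102.2
```

Run:
```python
from h import *
s=observe();print(s["time_s"],s["position"],s["ft_force"],s["wrist_torque"],s["grip_width"],s["gripper_force"])
multi("tote_bar",("wrist","top"));multi("tote",("wrist","top"))
```

```text
32.75 [ 0.42993789 -0.13328865  0.14350208] [ 1.93300875 -1.43703055 42.00102165] [ 0.50621224 -0.03091495 -0.08226476] 0.027011456515222045 102.20505620472977
  tote_bar wrist [ 0.424 -0.134  0.158] 0.81 1
  tote wrist [ 0.431 -0.02   0.098] 0.68 1
```

Request:
{"op": "move_arm", "data": {"series": "0 0 -0.6 0 -1; 0 0 -0.6 0 -0.25; 0 0 -0.6 0 -0.18; 0 0 -0.6 0 -0.18"}}

```text
time_s: 33.65
position: [0.4249, -0.1302, 0.1433]
tool_rot: [[1.0, 0.004, 0.007], [0.004, -1.0, 0.0], [0.007, -0.0, -1.0]]
ft_force: [-0.1, 1.2, 0.6]
grip_width: 0.035
gripper_force: 0.4
```

Run:
```python
from h import *
s=observe();print(s["time_s"],s["position"],s["ft_force"],s["wrist_torque"],s["grip_width"],s["gripper_force"])
multi("tote_bar",("wrist","top","side"));multi("tote",("wrist","top","side"))
```

```text
33.65 [ 0.42494308 -0.13022176  0.14331873] [-0.12112085  1.1530403   0.62346728] [ 0.16602616 -0.072775   -0.02173992] 0.03496687826795946 0.417529100595857
  tote_bar wrist [ 0.422 -0.131  0.162] 0.58 1
  tote_bar side [ 0.428 -0.129  0.162] 0.93 1
 tri tote_bar [ 0.426 -0.129  0.163]
  tote wrist [ 0.443 -0.02   0.092] 0.9 1
  tote top [ 0.438 -0.022  0.091] 0.61 1
  tote side [ 0.436 -0.019  0.088] 0.96 1
 tri tote [ 0.439 -0.02   0.087]
```

Request:
{"op": "move_arm", "data": {"series": "0 -1.5 0 0 -0.18; 0 -3.5 0 0 -0.18; 0 -5.5 0.2 0 -0.18; 0 -7 0.6 0 -0.18; 0 -8.5 1.1 0 -0.18; 0 -10 1.8 0 -0.18; 0 -11.3 2.4 0 -0.18; 0 -12.5 2.8 0 -0.18"}}

```text
time_s: 35.25
position: [0.425, -0.0049, 0.1152]
tool_rot: [[1.0, 0.004, 0.008], [0.004, -1.0, -0.001], [0.008, 0.001, -1.0]]
ft_force: [-0.8, -2.2, 1.0]
grip_width: 0.035
gripper_force: 0.7
```

Run:
```python
from h import *
s=observe();print(s["time_s"],s["position"],s["ft_force"],s["wrist_torque"],s["grip_width"],s["gripper_force"])
multi("tote_bar",("wrist","top","side"));multi("tote",("wrist","top","side"))
```

```text
35.25 [ 0.42498248 -0.00486365  0.11518756] [-0.79166907 -2.23849212  1.04104682] [-0.23922437  0.04129155  0.03229112] 0.034965357695375704 0.6811288207245525
  tote_bar wrist [ 0.416 -0.013  0.131] 0.73 1
  tote_bar top [ 0.422 -0.012  0.126] 0.97 1
  tote_bar side [ 0.425 -0.014  0.133] 0.56 1
 tri tote_bar [ 0.422 -0.011  0.137]
  tote wrist [ 0.423 -0.018  0.006] 0.59 1
  tote top [ 0.418 -0.022  0.004] 0.7 1
  tote side [ 0.423 -0.02   0.   ] 0.89 1
 tri tote [ 0.421 -0.02   0.001]
```

Request:
{"op": "move_arm", "data": {"series": "0 0.8 0 0 -0.18; 0 1.5 0 0 -0.18; 0 1.5 0 0 0.3; 0 1.5 0 0 0.6; 0 1.5 -3 0 0.6; 0 1.5 -8 0 0.6; 0 1.5 -13 0 0.6; 0 1.5 -18 0 0.6"}}

```text
time_s: 36.85
position: [0.423, -0.02, 0.2973]
tool_rot: [[1.0, 0.004, 0.008], [0.004, -1.0, -0.0], [0.008, 0.001, -1.0]]
ft_force: [1.0, -0.6, -0.2]
grip_width: 0.0684
gripper_force: 0.0
```

Run:
```python
from h import *
s=observe();print(s["time_s"],s["position"],np.round(s["q"]),s["ft_force"],s["grip_width"])
multi("tote_bar",("wrist","top","side"));multi("tote",("wrist","top","side"));
for n in("lid_bar","pan_lid","lid_stand","pan_rim"):multi(n,("top","side"))
D={c:optics.get_image(c) for c in("top","side")}
print("lemons",[(c,np.round(x["point"],3).tolist(),round(x["score"],2)) for c in D for x in spotter.mark_of("lemon_a_mid",c)])
for c in D:
  for x in spotter.cut_out("lemon_a_mid",c): print(c,x["pixels"].sum(),np.argwhere(x["pixels"]).mean(0)[::-1].round(),round(x["score"],2))
# lid pose fit: flange disc mask, with yaw
M={c:spotter.cut_out("pan_lid",c)[0]["pixels"] for c in D}
a=np.linspace(0,2*np.pi,60)
ring=np.c_[.106*np.cos(a),.106*np.sin(a),0*a]
def f(p):
    R=Rz(p[3])@Ry(-34); P=ring@R.T+p[:3]; return -sum(iou(D[c],P,M[c]) for c in D)
best=min((minimize(f,[.45,.397,.095,y0],method="Nelder-Mead",options=dict(initial_simplex=np.array([.45,.397,.095,y0])+np.vstack([np.zeros(4),np.diag([.01,.01,.01,15])]))) for y0 in(0,15,30)),key=lambda r:r.fun)
p=best.x;print("lid fit",p.round(3),best.fun,"bar",(p[:3]+Rz(p[3])@Ry(-34)@[0,0,.052]).round(3))
# dark bar in the mask
for c in D:
    g=cv2.cvtColor(D[c]["pixels"],cv2.COLOR_BGR2GRAY); m=M[c]&(g<70); q=np.argwhere(m)[:,::-1].astype(np.float32)
    vx=cv2.fitLine(q,cv2.DIST_HUBER,0,.01,.01).ravel(); print(c,len(q),vx.round(3))
    b=[];
    for y in range(0,180,1):
        dd=Rz(y)@[0,1,0]; uv=proj(D[c],[p[:3]+[0,0,.045]+.04*dd,p[:3]+[0,0,.045]-.04*dd]);e=uv[0]-uv[1];e/=np.linalg.norm(e);b.append((abs(e@vx[:2]),y))
    print(" bar-y yaw-fit (stand yaw)",max(b))
```

```text
36.85 [ 0.42303886 -0.01999655  0.29728678] [-19.   6.  85.   0.  88.  71.] [ 0.98330139 -0.58467149 -0.18770413] 0.06843211751823308
  tote_bar wrist [ 0.422 -0.022  0.128] 0.61 1
  tote_bar top [ 0.427 -0.021  0.125] 0.71 1
  tote_bar side [ 0.426 -0.024  0.131] 0.79 1
 tri tote_bar [ 0.425 -0.021  0.134]
  tote wrist [ 0.423 -0.021 -0.001] 0.88 1
  tote top [ 0.422 -0.022  0.002] 0.77 1
  tote side [ 0.42  -0.018 -0.002] 0.69 1
 tri tote [ 0.422 -0.022 -0.005]
  lid_bar top [0.423 0.385 0.138] 0.81 1
  lid_bar side [0.421 0.386 0.136] 0.97 1
 tri lid_bar [0.423 0.385 0.135]
  pan_lid top [0.446 0.398 0.096] 0.6 1
  pan_lid side [0.452 0.396 0.093] 0.67 1
 tri pan_lid [0.447 0.398 0.097]
  pan_rim top [ 0.422 -0.356  0.144] 0.61 1
  pan_rim side [ 0.424 -0.358  0.146] 0.71 1
 tri pan_rim [ 0.422 -0.354  0.148]
lemons [('top', [0.458, -0.289, 0.032], 0.46)]
top 146 [359. 193.] 0.57
top 3695 [384. 195.] 0.53
lid fit [ 0.445  0.395  0.098 19.596] -1.9597768434427976 bar [0.417 0.386 0.141]
top 317 [  0.848  -0.53  155.751 274.656]
 bar-y yaw-fit (stand yaw) (np.float64(0.9999686517686843), 13)
side 137 [  0.373  -0.928 219.959 298.086]
 bar-y yaw-fit (stand yaw) (np.float64(0.9999536217522561), 19)
```

Tote is upright at (0.422,-0.021). Now the lid: stand yaw about 17°, bar at (0.421,0.386,0.137).

Request:
{"op": "move_arm", "data": {"series": "0 -3 0 -6 -0.1; 0 -8 0 -16 -0.1; 0 -14 0 -26 -0.1; 0 -20 0 -36 -0.1; 0 -26 0 -46 -0.1; 0 -32 0 -56 -0.1; 0 -38 0 -66 -0.1; 0 -40.6 0 -76 -0.1"}}

```text
time_s: 39.65
position: [0.4212, 0.3885, 0.2947]
tool_rot: [[0.23, 0.973, 0.007], [0.973, -0.23, -0.001], [0.001, 0.007, -1.0]]
ft_force: [0.1, -1.2, 0.4]
grip_width: 0.0382
gripper_force: 0.0
```

Request:
{"op": "move_arm", "data": {"series": "0 0 2 -10 -0.1; 0 0 3 -20 -0.1; 0 0 3 -31 -0.1; 0 0 3 -31 -0.1"}}

```text
time_s: 40.15
position: [0.4221, 0.3857, 0.2652]
tool_rot: [[-0.295, 0.956, 0.008], [0.956, 0.295, -0.001], [-0.003, 0.007, -1.0]]
ft_force: [0.3, -0.4, -0.2]
grip_width: 0.0386
gripper_force: 0.0
```

Run:
```python
from h import *
s=observe();print(s["time_s"],s["position"],np.round(s["tool_rot"],3).tolist())
multi("lid_bar");multi("pan_lid")
d=optics.get_image("wrist")
g=cv2.cvtColor(d["pixels"],cv2.COLOR_BGR2GRAY); m=spotter.cut_out("pan_lid","wrist")
for x in m: print(x["score"],x["pixels"].sum(),np.argwhere(x["pixels"]).mean(0).round())
q=np.argwhere(m[0]["pixels"]&(g<60))[:,::-1]; print(len(q),q.min(0),q.max(0))
v=cv2.fitLine(q.astype(np.float32),cv2.DIST_HUBER,0,.01,.01).ravel();print("bar line",v.round(3))
b=np.array([.421,.386,.137])
L=[]
for y in np.arange(0,40,.5):
    dd=Rz(y)@[0,1,0];uv=proj(d,[b+.04*dd,b-.04*dd]);e=uv[0]-uv[1];e/=np.linalg.norm(e);L.append((abs(e@v[:2]),y))
print(max(L)); print("proj bar",proj(d,[b,[.423,.385,.135]]).round(),"TCP",proj(d,[s["position"]]).round())
```

```text
40.15 [0.42211859 0.38572881 0.26521171] [[-0.295, 0.956, 0.008], [0.956, 0.295, -0.001], [-0.003, 0.007, -1.0]]
  lid_bar wrist [0.42  0.387 0.138] 0.76 1
  lid_bar top [0.421 0.386 0.138] 0.86 1
  lid_bar side [0.42  0.388 0.137] 0.76 1
 tri lid_bar [0.421 0.387 0.136]
  pan_lid wrist [0.442 0.402 0.095] 0.68 1
  pan_lid top [0.444 0.399 0.097] 0.63 1
  pan_lid side [0.452 0.393 0.095] 0.66 1
 tri pan_lid [0.444 0.4   0.104]
0.6 26892 [161. 295.]
1736 [245 131] [295 260]
bar line [1.40000e-02 1.00000e+00 2.54317e+02 1.77999e+02]
(np.float64(0.9999946080825846), np.float64(18.0))
proj bar [[255. 182.]
 [257. 183.]] TCP [[257. 247.]]
```

Request:
{"op": "move_arm", "data": {"series": "0.1 0 5 -1 -0.1; 0.1 0 10 -1 -0.1; 0.1 0 13 -1 -0.1; 0.1 0 14 -1 -0.1; 0.1 0 14 -1 -1; 0.1 0 14 -1 -1; 0.1 0 14 -1 -1", "force": 40}}

```text
time_s: 41.72
position: [0.4214, 0.3861, 0.1262]
tool_rot: [[-0.313, 0.95, 0.005], [0.95, 0.313, -0.002], [-0.003, 0.004, -1.0]]
ft_force: [-6.7, -3.2, -0.6]
grip_width: 0.0184
gripper_force: 39.0
```

Run:
```python
from h import *
s=observe();print(s["time_s"],s["position"],s["ft_force"],s["wrist_torque"],s["grip_width"],s["gripper_force"])
```

```text
41.725 [0.42142    0.3861398  0.12622087] [-6.74584791 -3.16309295 -0.63266739] [-0.50556566  1.21615835 -0.04996919] 0.018433571170262623 38.98785576224327
```

Request:
{"op": "move_arm", "data": {"series": "0 -0.6 -0.8 0 -1; 0 -1.2 -1.7 0 -1; 0 -1.9 -2.7 0 -1; 0 -2.8 -4.2 0 -1; 0 -3.5 -7 0 -1; 0 -3.5 -10.5 0 -1; 0 -3.5 -14 0 -1; 0 -3.5 -15.5 0 -1"}}

```text
time_s: 42.72
position: [0.3882, 0.3758, 0.2832]
tool_rot: [[-0.313, 0.95, 0.012], [0.95, 0.313, 0.002], [-0.002, 0.012, -1.0]]
ft_force: [0.4, 0.2, -5.0]
grip_width: 0.0187
gripper_force: 39.5
```

Run:
```python
from h import *
s=observe();print(s["time_s"],s["position"],s["ft_force"],s["wrist_torque"],s["grip_width"],s["gripper_force"])
multi("lid_bar",("side",));multi("pan_lid",("side",))
D={"side":optics.get_image("side")}
M=spotter.cut_out("pan_lid","side")[0]["pixels"];print(M.sum())
a=np.linspace(0,2*np.pi,60);ring=np.c_[.106*np.cos(a),.106*np.sin(a),0*a]
b=np.array(s["position"])+[0,0,.012]
for t in range(-10,60,5):
    R=Rz(18)@Ry(-t);print(t,round(iou(D["side"],np.vstack([(ring-[0,0,.052])@R.T+b]),M),3),end="; ")
```

```text
42.725 [0.38820384 0.37577739 0.28323609] [ 0.38006369  0.18687366 -4.9505784 ] [ 0.01617496  0.15479628 -0.03299791] 0.01867823803602583 39.50319528579712
  lid_bar side [0.389 0.376 0.298] 0.89 1
  pan_lid side [0.418 0.383 0.251] 0.6 2
5007
-10 0.539; -5 0.58; 0 0.619; 5 0.659; 10 0.698; 15 0.737; 20 0.775; 25 0.821; 30 0.857; 35 0.86; 40 0.803; 45 0.749; 50 0.696; 55 0.647;
```

Request:
{"op": "move_arm", "data": {"series": "-1.4 -0.5 0 0 -1; -4.7 -1.6 0 0 -1; -9.9 -3.4 0 0 -1; -15.1 -5.2 0 0 -1; -20.3 -7 0 0 -1; -25.5 -8.7 0 0 -1; -30.7 -10.5 0 0 -1; -35.9 -12.3 0 0 -1"}}

```text
time_s: 44.02
position: [0.3828, -0.0058, 0.2801]
tool_rot: [[-0.312, 0.95, 0.008], [0.95, 0.312, -0.001], [-0.003, 0.007, -1.0]]
ft_force: [1.1, 0.7, -4.1]
grip_width: 0.0183
gripper_force: 39.6
```

Request:
{"op": "move_arm", "data": {"series": "-5 -1.7 0 0 -1; -10 -3.4 0 0 -1; -15.5 -5.3 0 0 -1; -21 -7.2 0 0 -1; -26.5 -9.1 0 0 -1; -31 -10.6 0 0 -1; -34 -11.7 0 0 -1; -34.7 -11.9 0 0 -1"}}

```text
time_s: 45.02
position: [0.3781, -0.3723, 0.2795]
tool_rot: [[-0.31, 0.951, 0.007], [0.951, 0.31, 0.0], [-0.002, 0.007, -1.0]]
ft_force: [0.8, 1.1, -4.7]
grip_width: 0.0179
gripper_force: 39.5
```

Run:
```python
from h import *
s=observe();print(s["time_s"],s["position"],np.round(s["tool_rot"],3).tolist(),s["ft_force"],s["wrist_torque"],s["grip_width"])
multi("lid_bar",("top","side"));multi("pan_lid",("top","side"));multi("pan",("top","side"))
```

```text
45.025 [ 0.37808489 -0.37232848  0.27953331] [[-0.31, 0.951, 0.007], [0.951, 0.31, 0.0], [-0.002, 0.007, -1.0]] [ 0.79808585  1.08126348 -4.72297813] [ 0.01472337  0.17879544 -0.01268301] 0.017933003437165588
  lid_bar top [ 0.377 -0.37   0.292] 0.59 1
  pan_lid top [ 0.405 -0.358  0.247] 0.55 1
  pan_lid side [ 0.412 -0.358  0.247] 0.6 2
 tri pan_lid [ 0.408 -0.357  0.248]
  pan top [ 0.426 -0.357 -0.001] 0.72 1
  pan side [ 0.423 -0.351  0.001] 0.76 1
 tri pan [ 0.426 -0.358 -0.004]
```

Request:
{"op": "move_arm", "data": {"series": "0.2 0.1 2 0 -1; 0.2 0.2 4 0 -1; 0.2 0.2 4.6 0 -1; 0.2 0.6 5 0 -1; 0.2 0.9 5.4 0 -1; 0.2 0.9 5.4 0 -1"}}

```text
time_s: 46.38
position: [0.3881, -0.3658, 0.2268]
tool_rot: [[-0.313, 0.95, 0.009], [0.95, 0.313, -0.001], [-0.004, 0.008, -1.0]]
ft_force: [-0.2, 0.4, -3.2]
grip_width: 0.018
gripper_force: 39.3
```

Run:
```python
from h import *
s=observe();print(s["time_s"],s["position"],s["ft_force"],s["wrist_torque"],s["grip_width"])
multi("pan_lid",("top","side"))
```

```text
46.375 [ 0.38809992 -0.36583982  0.2267685 ] [-0.23517927  0.40962025 -3.15574044] [-0.02759726  0.25870921 -0.02572808] 0.018028018856234836
  pan_lid top [ 0.412 -0.357  0.194] 0.91 1
  pan_lid side [ 0.414 -0.359  0.193] 0.56 1
 tri pan_lid [ 0.412 -0.356  0.195]
```

Request:
{"op": "move_arm", "data": {"series": "0 0.3 0.3 0 -1; 0 0.6 0.7 0 -1; 0 1 1 0 -1; 0 1.4 1.3 0 -1; 0 1.4 1.3 0 -1"}}

```text
time_s: 47.2
position: [0.4015, -0.3612, 0.2131]
tool_rot: [[-0.313, 0.95, 0.008], [0.95, 0.313, 0.0], [-0.002, 0.008, -1.0]]
ft_force: [0.4, 0.8, -1.9]
grip_width: 0.0175
gripper_force: 39.6
```

Run:
```python
from h import *
s=observe();print(s["time_s"],s["position"],s["ft_force"],s["wrist_torque"],s["grip_width"])
multi("pan_lid",("top","side"));multi("pan",("side",))
```

```text
47.2 [ 0.40147589 -0.36120001  0.21314554] [ 0.35072938  0.78143303 -1.91988692] [-0.01887101 -0.00560213  0.01463557] 0.017484720009530958
  pan_lid top [ 0.416 -0.351  0.176] 0.79 1
  pan_lid side [ 0.421 -0.356  0.176] 0.92 2
 tri pan_lid [ 0.417 -0.349  0.181]
  pan side [ 0.424 -0.35   0.001] 0.66 1
```

Request:
{"op": "move_arm", "data": {"series": "0 0.3 0.3 0 -1; 0 0.7 0.7 0 -1; 0 1 1.05 0 -1; 0 1.3 1.4 0 -1; 0 1.6 1.8 0 -1; 0 1.9 2.2 0 -1; 0 1.9 2.2 0 -1"}}

```text
time_s: 48.38
position: [0.42, -0.3562, 0.1918]
tool_rot: [[-0.313, 0.95, 0.01], [0.95, 0.313, -0.002], [-0.005, 0.008, -1.0]]
ft_force: [3.6, -3.6, 0.7]
grip_width: 0.0148
gripper_force: 39.3
```

Run:
```python
from h import *
s=observe();print(s["time_s"],s["position"],s["ft_force"],s["wrist_torque"],s["grip_width"])
multi("pan_lid",("top","side"));multi("pan",("top","side",))
```

```text
48.375 [ 0.42004032 -0.3562202   0.1918038 ] [ 3.55786559 -3.58605416  0.6552478 ] [-0.24049319 -0.61910609 -0.02427425] 0.01484104060166006
  pan_lid top [ 0.419 -0.353  0.152] 0.62 1
  pan_lid side [ 0.424 -0.355  0.203] 0.73 1
 tri pan_lid [ 0.414 -0.329  0.218]
  pan side [ 0.424 -0.355  0.001] 0.71 1
```

Request:
{"op": "move_arm", "data": {"series": "0 0 -0.6 0 -1; 0 0.4 -1 0 -1; 0 0.4 -1 0 -1; 0 0.4 -1 0 -1"}}

```text
time_s: 49.28
position: [0.4229, -0.3541, 0.2015]
tool_rot: [[-0.313, 0.95, 0.007], [0.95, 0.313, -0.0], [-0.002, 0.007, -1.0]]
ft_force: [0.0, -0.5, -4.3]
grip_width: 0.0153
gripper_force: 39.7
```

Run:
```python
from h import *
s=observe();print(s["time_s"],s["position"],s["ft_force"],s["wrist_torque"],s["grip_width"])
D={}
for c in("top","side"):
    for n in("pan_lid","lid_bar","pan_rim","pan"):
        D[c]=optics.get_image(c); print(c,n,[(np.round(x["point"],3).tolist(),round(x["score"],2)) for x in spotter.mark_of(n,c)[:2]])
# ring fit of the lid in top+side
M={c:spotter.cut_out("pan_lid",c)[0]["pixels"] for c in D};print({c:int(M[c].sum()) for c in M})
b=np.array(s["position"]);np.savez("lidfit.npz",**M)
a=np.linspace(0,2*np.pi,60);dome=np.vstack([np.c_[.106*np.cos(a),.106*np.sin(a),0*a],np.c_[.05*np.cos(a),.05*np.sin(a),0*a+.016]])
def f(p):
    R=Rz(18)@Ry(-p[3]); return -iou(D["side"],dome@R.T+p[:3],M["side"])
for t in(-8,-4,0,4,8):
    print(t,round(f([b[0],b[1],b[2]-.037,t]),3))
```

```text
49.275 [ 0.42289305 -0.354146    0.20145337] [ 1.84280836e-03 -5.10177041e-01 -4.32631899e+00] [0.02635051 0.0231445  0.00453684] 0.01528693917927894
top pan_lid [([0.421, -0.351, 0.162], 0.55)]
top lid_bar [([0.425, -0.353, 0.213], 0.75)]
top pan_rim []
top pan [([0.733, 0.252, 0.012], 0.69), ([0.694, 0.406, -0.002], 0.5)]
side pan_lid [([0.427, -0.352, 0.16], 0.58), ([0.448, 0.395, -0.002], 0.25)]
side lid_bar [([0.424, -0.353, 0.215], 0.88)]
side pan_rim [([0.423, -0.356, 0.144], 0.81), ([0.667, -0.277, 0.003], 0.18)]
side pan [([0.421, -0.352, 0.0], 0.59)]
{'top': 1595, 'side': 503}
-8 -0.266
-4 -0.29
0 -0.307
4 -0.299
8 -0.277
```

Request:
{"op": "move_arm", "data": {"series": "-0.2 0 0.4 0 -1; -0.2 0 0.8 0 -1; -0.2 0 1.1 0 -1; -0.2 0 1.4 0 -1; -0.2 0 1.4 0 -1"}}

```text
time_s: 50.8
position: [0.424, -0.3563, 0.188]
tool_rot: [[-0.313, 0.95, 0.009], [0.95, 0.313, -0.001], [-0.004, 0.008, -1.0]]
ft_force: [1.9, 1.0, -1.4]
grip_width: 0.0148
gripper_force: 39.7
```

Run:
```python
from h import *
s=observe();print(s["time_s"],s["position"],s["ft_force"],s["wrist_torque"],s["grip_width"])
```

```text
50.8 [ 0.42404363 -0.35628616  0.18803746] [ 1.90358484  1.04088892 -1.44963061] [ 0.02485145 -0.03710349 -0.01792585] 0.014752576864784015
```

Request:
{"op": "move_arm", "data": {"series": "0 0.1 0.1 0 -1; 0 0.15 0.2 0 -1; 0 0.15 0.35 0 -1; 0 0.15 0.4 0 -1"}}

```text
time_s: 51.3
position: [0.4253, -0.3559, 0.1857]
tool_rot: [[-0.313, 0.95, 0.009], [0.95, 0.313, -0.002], [-0.005, 0.008, -1.0]]
ft_force: [-3.6, 4.6, 16.2]
grip_width: 0.0147
gripper_force: 42.0
```

Run:
```python
from h import *
s=observe();print(s["time_s"],s["position"],s["ft_force"],s["wrist_torque"],s["grip_width"])
multi("pan_lid",("top","side"));multi("lid_bar",("top","side"))
```

```text
51.3 [ 0.42528569 -0.35589467  0.18567268] [-3.58541595  4.61037971 16.17792518] [ 0.60017584  1.06123094 -0.07820388] 0.014742337582854245
  pan_lid top [ 0.422 -0.354  0.146] 0.65 1
  pan_lid side [ 0.429 -0.356  0.143] 0.8 1
 tri pan_lid [ 0.424 -0.352  0.147]
  lid_bar top [ 0.428 -0.356  0.198] 0.63 2
  lid_bar side [ 0.428 -0.357  0.198] 0.65 1
 tri lid_bar [ 0.428 -0.356  0.199]
```

Request:
{"op": "move_arm", "data": {"series": "0 0 -0.2 0 -1; 0 0 -0.2 0 -0.5; 0 0 -0.2 0 -0.2; 0 0 -0.2 0 -0.2; 0 0 -2 0 -0.2; 0 0 -5 0 -0.2; 0 0 -10 0 -0.2; -6 0 -14 0 -0.2"}}

```text
time_s: 52.7
position: [0.4407, -0.4037, 0.3222]
tool_rot: [[-0.315, 0.949, 0.01], [0.949, 0.315, -0.003], [-0.006, 0.009, -1.0]]
ft_force: [1.5, -0.5, 0.7]
grip_width: 0.034
gripper_force: 0.0
```

Run:
```python
from h import *
s=observe();print(s["time_s"],s["position"],s["ft_force"])
multi("pan_lid");multi("lid_bar");multi("pan_rim",("side","wrist"));multi("tote",("top","side"))
# rim ellipse check in wrist view: project level seated lid ring and compare with mask
d=optics.get_image("wrist");M=spotter.cut_out("pan_lid","wrist");print(len(M),[int(x["pixels"].sum()) for x in M])
if M:
    m=M[0]["pixels"];a=np.linspace(0,2*np.pi,60);ring=np.c_[.106*np.cos(a),.106*np.sin(a),0*a]
    np.savez("w.npz",m=m)
    def f(p):
        R=cv2.Rodrigues(np.deg2rad([p[3],p[4],0.]))[0]; return -iou(d,ring@R.T+p[:3],m)
    for z in(.145,.150,.155):
        r=minimize(lambda q:f([q[0],q[1],z,0,0]),[.424,-.355],method="Nelder-Mead",options=dict(initial_simplex=[[.424,-.355],[.43,-.355],[.424,-.349]])); print(z,r.x.round(4),round(r.fun,4))
        r=minimize(lambda q:f([q[0],q[1],z,q[2],q[3]]),[*r.x,0,0],method="Nelder-Mead",options=dict(initial_simplex=np.array([*r.x,0,0])+np.vstack([np.zeros(4),np.diag([.004,.004,4,4])]))); print("  tilt",r.x.round(3),round(r.fun,4))
cv2.imwrite("pics/end_w.png",d["pixels"])
```

```text
52.7 [ 0.44071932 -0.40373326  0.32223394] [ 1.51940445 -0.47753577  0.66850774]
  pan_lid wrist [ 0.421 -0.347  0.149] 0.57 1
  pan_lid top [ 0.425 -0.355  0.145] 0.57 1
  pan_lid side [0.728 0.252 0.012] 0.57 1
 tri pan_lid [ 0.556 -0.191 -0.02 ]
  lid_bar wrist [ 0.426 -0.356  0.196] 0.85 1
  lid_bar top [ 0.428 -0.356  0.198] 0.7 2
  lid_bar side [ 0.425 -0.354  0.199] 0.86 1
 tri lid_bar [ 0.427 -0.356  0.198]
  tote top [ 0.422 -0.021  0.003] 0.82 1
  tote side [ 0.42  -0.018 -0.001] 0.98 1
 tri tote [ 0.422 -0.022 -0.004]
1 [34439]
0.145 [ 0.426  -0.3535] -0.9895
  tilt [ 0.425 -0.353 -0.9   -0.788] -0.9908
0.15 [ 0.4258 -0.3535] -0.9821
  tilt [ 0.428 -0.356  4.13   4.665] -0.9877
0.155 [ 0.4266 -0.3555] -0.9566
  tilt [ 0.426 -0.359 10.523  0.867] -0.975
```

```bash
python3 -c "
from rig import order; print(order.close_job())"
```

```text
the job is handed in; nothing more can be done
None
```

I handed the job in at about 53 s: the lemons are in the pan, the empty tote stands upright on the front strip, and the lid sits level on the rim to within about 1°. On the way, the tote slipped from the grip at the pan and landed in its mouth before I lifted it out, and a clear all-three count came only from the wrist view at that point.

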